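Set the running clearance of a painting stand's knurled nut

ROBOT

A 7-joint arm with a two-finger parallel gripper is mounted at the origin on the work surface. World frame = base frame: x ahead of the robot, y to its left, z up, the work surface at z = 0. Lengths are in mm, angles in rad, forces in N, time in s.
With the tool pointing down it reaches from about 400 to 875 mm from the base axis. Payload 4.4 kg.
Tool frame: the origin (TCP) lies midway between the tips of the shut fingers; the grasp point (between the pads) lies 19 mm behind it (ctrl.pinch_z is the distance from the TCP to the grasp point, in mm); z points along the fingers, y is the line along which they close (so a half turn about z gives the same grasp; the last joint's range is limited). The gripper opens to 85 mm and grips with 20 to 120 N. Pads are 22 mm wide; open, the fingers measure 114 mm over their backs; the gripper's body (76 mm by 85 mm) begins 54 mm behind the grasp point. The pads swing forward as they close: fully open they stand 13 mm farther back than shut.
Start: joints at [-1.189, 0.628, 0.038, 1.517, -0.027, 0.996, -0.02], TCP at [281.419, 585.936, 231.313] pointing down, gripper open.
Joint ranges: [-3.06, 3.06], [-0.37, 2.12], [-1.25, 1.32], [0.18, 2.47], [-1.1, 4.24], [0.23, 1.98], [-2.94, 2.94]. Speed limits (rad/s): [2.57, 2.57, 3.14, 3.14, 3.14, 3.14, 3.14].

INTERFACE

Orientations are given as [roll, pitch, yaw] about the fixed x, y, z axes, in that order (R = Rz(yaw) Ry(pitch) Rx(roll)).
In Python, from cell import read_state, cams, order, ctrl gives the robot as it stands.
- The arm moves only by the tool move_arm, never from a script. Its argument "targets" is text: rows parted by semicolons, each of 7 numbers parted by spaces: the gripper's target within -1 to 1 (fully open at 1, half-way at 0, shut at -1), then the shift along the tool's x, y, z in cm, then the turn, a rotation vector about the tool's x, y, z in degrees. A call has 1 to 5 rows; each row shifts and turns the commanded pose from where the row before left it, along the tool's axes as they then stand; what a row does not reach is not made up. A row lasts 1/12 s, in which the tool goes at most 41.7 mm and 7.16 degrees, less where a joint would pass 70% of its speed; a pose out of reach is approached as far as the arm can. A call with a gripper value outside its range is refused whole. The fingers move at their own pace and stop on an object; the grip force is fixed at half the most. Time passes only in rows, so rows that do not move let the fingers close. It gives the time, the measured TCP pose, the force, the opening and the grip force at its end, in the units of the state.
- read_state(): the state, without advancing time (a new reading comes with each control period).
- cams.get_image(name): name is "scene" or "top" or "wrist"; returns a dict with "color" (384x512x3 uint8, red, green, blue), "fovy" (degrees; the focal length in pixels is half the picture's height over the tangent of half this angle, whatever the lens; pixels are square), "cx", "cy" (the principal point, pixels), "rvec" (rotation vector, rad) and "tvec" (3), from world to camera coordinates, as OpenCV has them. Camera axes: x right, y down, z forward; pixel columns grow to the right and rows downward; lengths in mm; the calibration is good to about 2 mm. A picture is of the moment at which its call begins. There is no depth.
- order.finish_job(): hands the job in; it is judged then, once.
The state is a dict: "clock": time; "qpos": joint angles; "qd": joint speeds; "tau": joint torques, N m; "eef_pos": TCP position; "tool_rot": TCP orientation; "force": force on the tool from outside, world axes, zero at the start; "torque": the same for the moment, N m; "width": finger opening in mm; "gripper_force": force on a finger pad.
Only numpy, scipy, OpenCV 4.12 (cv2) and the standard library are available. Lean on these libraries where they do the work, as an engineer would, in place of code of your own. Each camera call takes 0.05 s, during which the arm holds its last target. There are 200 camera calls.

TASK

Lift the blue tape roll off the painting stand and lay it down flat on the green cutting mat without dropping it. Then screw the brass knurled nut clockwise down its stud until it bottoms out, back it off a quarter turn, and finish while still gripping the nut with the fingers, so that it stays there while the threadlocker sets. Leave the glue bottle, the paint jar, the sanding block and the small spray can where they are.

Things in the scene. Friction and masses are not known exactly. Their poses are not given: they have to be found in the camera images.
- stand: grey painting stand fixed to the bench: round foot (radius 52 mm, 12 mm high), column, round head plate (radius 38 mm, top face 56 mm above the bench), steel shoulder (radius 13 mm, up to 64 mm), threaded steel stud (radius 4.5 mm, top at 102 mm). Origin: centre of the foot's underside, z up along the stud; +x: the side of its clip arm and of the white index line on the head plate.
- clip (a point): top of the white model panel (34 mm wide, 3 mm thick) in the clip of the stand's thin steel arm, 95 mm above the bench, 122 mm from the stud's axis on the stand's +x side; the arm leaves the column at height 33 mm
- nut (a joint): turning of the brass knurled nut on the stud, rad: 0 = bottomed out (hard stop), growing as it is unscrewed, anticlockwise from above. Starts 2.0 to 3.4 rad open; right-hand thread, sinks 0.6 mm per rad when turned clockwise. Light friction (0.05 N m); stays where it is left. The red radial line on its top points to the stand's white index line at 0.
- nut_mid (a point): centre of the brass nut, on the stud's axis at half the nut's height. The nut is a cylinder of radius 17 mm (18 mm over the knurling) and height 26 mm; bottomed out, its underside is 64 mm and its top 90 mm above the bench (axis z up).
- tape: loose blue tape roll, 56 to 112 g: a rigid ring of outer radius 33 mm, inner radius 25 mm, height 36 mm, that stands flat on the stand's head plate around the nut so that fingers cannot get at it. Origin: centre of its underside, z up.
- tape_mid (a point): centre of the tape roll, at half its height (18 mm above its underside)
- mat: green cutting mat with white grid, fixed flat on the bench, 240 mm along its x by 220 mm along its y, 3 mm thick. Origin: centre of its underside, z up.
- glue: white glue bottle with green cap, radius 22 mm, height 100 mm, loose; origin: centre of its underside
- paint: red paint jar with black lid, radius 21 mm, height 50 mm, loose; origin: centre of its underside
- sander: cork sanding block on a dark wooden sole, 75 x 40 x 28 mm, loose; origin: centre of its underside
- spray: small yellow spray can with white cap and pale label, radius 20 mm, height 60 mm, loose; origin: centre of its underside
Things that resemble listed ones, but are neither listed nor needed, are in the scene too. What is meant by the tape is not pink, and is the smaller of those in its own colour.

How it is judged (in metres and radians):
On the way, in this order (a step that is already met when the one before it is completed fails the run):
1. the tape roll lies flat on the cutting mat, let go (x of tape in the frame of mat between -0.12 and 0.12 m and y of tape in the frame of mat between -0.11 and 0.11 m and height (world z) of tape_mid between 0.016 and 0.026 m and linear speed of tape below 0.02 m/s and contact force between the fingers and tape below 0.2 N), for 0.2 s.
2. the nut is bottomed out (within 0.08 rad of its stop) (value of joint nut below 0.08 rad), for 0.2 s.
At the end, for the whole second after the job is handed in: the nut stands a quarter turn (1.57 rad, within 0.26 rad) off its stop and is held between the fingers (more than 4 N on it, grasp point within 30 mm of its centre); the tape roll lies flat and still on the cutting mat, its centre inside the mat's edges, not touched by the fingers (all of step 1 and value of joint nut between 1.311 and 1.831 rad and contact force between the fingers and nut above 4 N and distance between the grasp point and nut_mid below 0.03 m); the arm keeps its last pose, push and grip.
It fails at once if the glue is moved more than 30 mm (distance of glue from where it was at the start of the episode above 0.03 m).
It fails at once if the paint is moved more than 30 mm (distance of paint from where it was at the start of the episode above 0.03 m).
It fails at once if the sander is moved more than 30 mm (distance of sander from where it was at the start of the episode above 0.03 m).
It fails at once if the spray is moved more than 30 mm (distance of spray from where it was at the start of the episode above 0.03 m).
It fails at once if the tape roll is dropped or thrown (faster than 0.7 m/s out of the fingers) (linear speed of tape above 0.7 m/s and contact force between the fingers and tape below 0.1 N).
It also fails if it takes over 72 s, if anything falls off the work surface, if the arm or the gripper's body presses on something with over 40 N, if the wrist force passes 120 N, or if a joint passes its speed limit or range.

## Working session

There is one attempt and no reset: what is moved stays moved. The work goes in short steps, Python scripts to look and compute and a tool call to move; the robot and the scene stay as the last step left them, time stands still between calls to the robot, and variables do not carry over. Pictures are saved under pics/ and viewed, at most 10 in all, crops included, and the job is handed in when it is done.

Besides the shell and the picture viewer there is one more tool, called after ">>>" as a command line: name --argument value ..., lists and objects as JSON in quotes. move_arm: Moves the arm, as the interface text tells. Its arguments: {"type":"object","properties":{"targets":{"type":"string"}},"required":["targets"]}

```bash
mkdir -p pics; ls
cat > h.py <<'E'
import numpy as np, cv2
from cell import read_state, cams, order, ctrl
def grab(n):
    d=cams.get_image(n); return d
def cam(d):
    h,w=d["color"].shape[:2]; f=h/2/np.tan(np.radians(d["fovy"])/2)
    K=np.array([[f,0,d["cx"]],[0,f,d["cy"]],[0,0,1]]); R=cv2.Rodrigues(np.array(d["rvec"],float))[0]
    return K,R,np.array(d["tvec"],float).ravel()
def pix2z(d,uv,z):
    K,R,t=cam(d); r=R.T@np.linalg.inv(K)@np.array([*uv,1.]); c=-R.T@t
    return c+r*(z-c[2])/r[2]
def proj(d,p):
    K,R,t=cam(d); q=K@(R@np.array(p,float)+t); return q[:2]/q[2]
def save(d,name,box=None,s=1):
    im=d["color"]
    if box: im=im[box[1]:box[3],box[0]:box[2]]
    im=cv2.resize(im,None,fx=s,fy=s,interpolation=cv2.INTER_CUBIC)
    cv2.imwrite("pics/"+name,im[:,:,::-1])
E
python3 - <<'E'
from h import *
import pickle
ds={n:grab(n) for n in("scene","top")}
pickle.dump(ds,open("d0.pkl","wb"))
im=np.vstack([ds["top"]["color"]]); save(ds["top"],"top.png",s=1.5); save(ds["scene"],"scene.png",s=1.5)
s=read_state(); print(s["eef_pos"],s["tool_rot"],s["clock"],ctrl.pinch_z)
for n in ds: print(n, {k:v for k,v in ds[n].items() if k!="color"})
E
```

```text
pics
[281.18043304 585.43666723 230.4889992 ] [-3.13993458e+00  2.15343608e-05  2.69380780e+00] 0.1 18.700000000000003
scene {'fovy': 46.3968282899243, 'cx': 256.9489071579575, 'cy': 197.23419128063352, 'rvec': array([ 2.09316328,  1.44541729, -0.4874228 ]), 'tvec': array([-199.78990139, -365.56560645, 1582.93674222])}
top {'fovy': 53.27878403973654, 'cx': 261.9270732111358, 'cy': 188.04565415608297, 'rvec': array([ 2.13986287, -2.11872301,  0.19216515]), 'tvec': array([  13.24905186,  543.63565677, 1232.53600995])}
```

View pics/top.png

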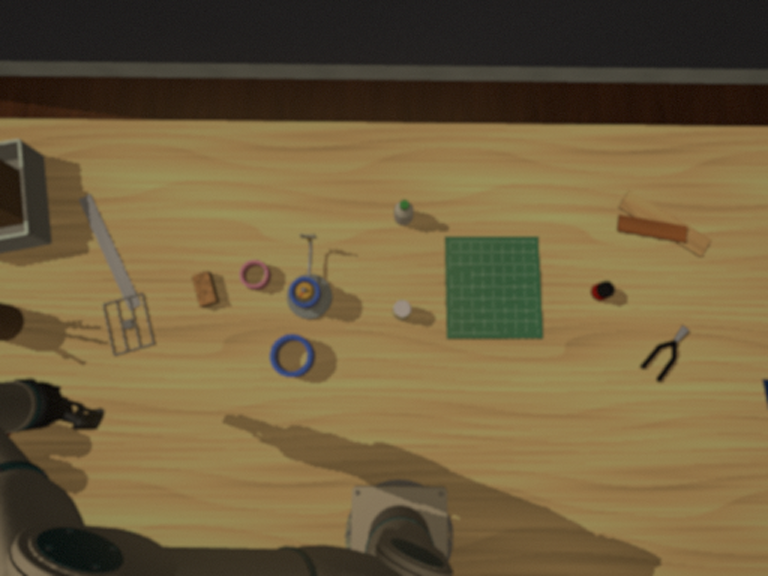

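View pics/scene.png

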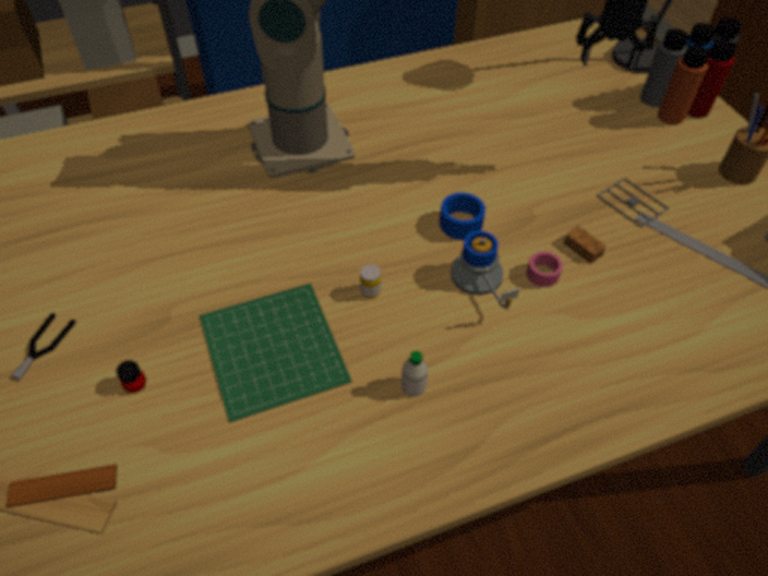

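Candidates (top-image picture pixels at 1.5×): small blue ring on the stand (305,292), larger blue ring on the bench (293,356) and pink ring (255,275). The one wanted is the ring on the stand, with the brass nut inside. I'll check it in a crop and measure.

Run:
```python
from h import *
import pickle
from scipy import ndimage as N
ds=pickle.load(open("d0.pkl","rb"))
a=cv2.resize(ds["top"]["color"][140:260,165:285],None,fx=5,fy=5,interpolation=cv2.INTER_CUBIC)[:, :]
cv2.imwrite("pics/crop.png",a[:,:,::-1])
for n in ds:
    c=ds[n]["color"]; hsv=cv2.cvtColor(c,cv2.COLOR_RGB2HSV)
    for nm,lo,hi in (("blue",(105,120,50),(130,255,255)),("green",(55,80,40),(90,255,255)),("red",(0,190,60),(4,255,255))):
        m=cv2.inRange(hsv,lo,hi); L,k=N.label(m)
        for i in range(1,k+1):
            ys,xs=np.where(L==i)
            if len(ys)<60: continue
            if nm=="blue" :
                pts=np.c_[xs,ys].astype(np.float32); h=cv2.convexHull(pts); 
                u=cv2.minEnclosingCircle(h)[0]; print(n,nm,len(xs),u,pix2z(ds[n],u,92 if n=="top" else 74).round(1))
            elif nm=="green" and len(xs)>800:
                r=cv2.minAreaRect(np.c_[xs,ys].astype(np.float32)); b=cv2.boxPoints(r); print(n,nm,[pix2z(ds[n],q,3).round(0)[:2].tolist() for q in b])
d=ds["top"]
for nm,u,z in (("clip",(308,237),95),("foot",(310,297),12),("spray",(402,309),60),("glue",(404,205),100),("paint",(607,289),50),("bigblue",(293,356),20),("pink",(255,275),30),("sander",(205,289),28)):
    print(nm,pix2z(d,np.array(u)/1.5,z).round(0))
```

```text
scene blue 814 (311.68804931640625, 153.87606811523438) [463.9 206.3  74. ]
scene green [[429.0, -330.0], [417.0, -93.0], [661.0, -108.0], [662.0, -319.0]]
top blue 128 (194.14788818359375, 236.64083862304688) [377.6 231.2  92. ]
top green [[657.0, -107.0], [659.0, -325.0], [430.0, -317.0], [428.0, -106.0]]
clip [633. 205.  95.]
foot [513. 208.  12.]
spray [482.  -2.  60.]
glue [706.  -4. 100.]
paint [ 532. -458.   50.]
bigblue [379. 240.  20.]
pink [560. 331.  30.]
sander [527. 443.  28.]
```

View pics/crop.png

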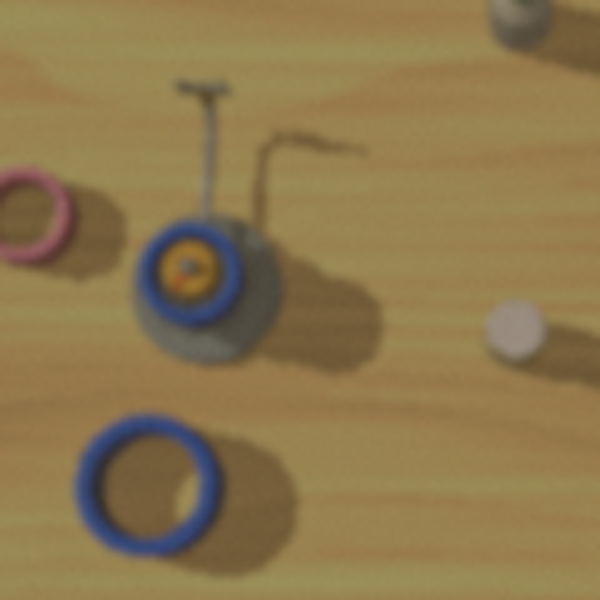

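Confirmed: the crop shows the small blue ring around the brass nut. The ring's centre is at crop (190,273), and the nut's red line points lower left, about 2.3 rad open. Now the approach.

```bash
cat >> h.py <<'E'
from scipy.spatial.transform import Rotation as Ro
def delta(target,yaw=None):
    s=read_state(); R=Ro.from_euler("xyz",s["tool_rot"])
    d=R.inv().apply(np.array(target)-s["eef_pos"])/10
    print("tool cm",d.round(2),"clock",round(s["clock"],2),"eef",s["eef_pos"].round(1),"rot",np.array(s["tool_rot"]).round(3),"w",s["width"],"q7",s["qpos"][6])
    if yaw is not None:
        Rt=Ro.from_euler("xyz",[np.pi,0,yaw]); print("rotvec deg",np.degrees((R.inv()*Rt).as_rotvec()).round(1))
E
python3 - <<'E'
from h import *
import pickle
ds=pickle.load(open("d0.pkl","rb"))
p=pix2z(ds["top"],(203.,194.6),92); print(p)
m=[proj(ds["scene"],[p[0],p[1],z]) for z in(56,92)]; print(np.array(m)*1.5)
delta([p[0],p[1],190])
E
```

```text
[512.27261324 208.21249955  92.        ]
[[478.22162448 254.19198623]
 [480.50607798 241.4335604 ]]
tool cm [-37.16 -23.99   4.09] clock 0.1 eef [281.2 585.4 230.5] rot [-3.14   0.     2.694] w 85.52987045351293 q7 -0.01997875433823212
```

>>> move_arm --targets "1 -2 -1.3 0 0 0 0; 1 -3.1 -2 0 0 0 0; 1 -3.1 -2 0 0 0 0; 1 -3.1 -2 0 0 0 0; 1 -3.1 -2 0 0 0 0"

```text
clock: 0.52
eef_pos: [371.3, 438.0, 230.9]
tool_rot: [-3.141, -0.0, 2.694]
force: [-0.0, 0.5, -0.7]
width: 85.5
gripper_force: 0.0
```

>>> move_arm --targets "1 -3.1 -2 0 0 0 0; 1 -3.1 -2 0 0 0 0; 1 -3.1 -2 0 0 0 0; 1 -3.1 -2 0 0 0 0; 1 -3.1 -2 0 0 0 0"

```text
clock: 0.93
eef_pos: [467.8, 280.7, 231.1]
tool_rot: [-3.141, -0.0, 2.694]
force: [0.9, 0.7, 0.1]
width: 85.4
gripper_force: 0.0
```

>>> move_arm --targets "1 -3.1 -2 0 0 0 0; 1 -3.1 -2 0 0 0 0; 1 -1 -0.6 0 0 0 0; 1 0 0 0 0 0 0; 1 0 0 0 0 0 0"

```text
clock: 1.35
eef_pos: [512.2, 209.5, 231.0]
tool_rot: [-3.141, -0.001, 2.692]
force: [-0.4, 0.6, -1.0]
width: 85.2
gripper_force: 0.0
```

Run:
```python
from h import *
import pickle
d=grab("wrist"); save(d,"w1.png",s=1.5); pickle.dump(d,open("w1.pkl","wb"))
print(proj(d,[512,208,92])*1.5,proj(d,[512,208,102])*1.5)
delta([512.3,208.2,190])
print(read_state()["qpos"])
```

```text
[378.730767   272.62315046] [378.59162659 277.62867636]
tool cm [-0.19 -0.22  4.1 ] clock 1.4 eef [511.6 210.9 231. ] rot [ 3.141e+00 -1.000e-03  2.695e+00] w 85.36150197682436 q7 0.713622590553148
[-0.47380065  0.48998839  0.04861661  1.79120062 -0.0317828   0.86192408
  0.71362259]
```

View pics/w1.png

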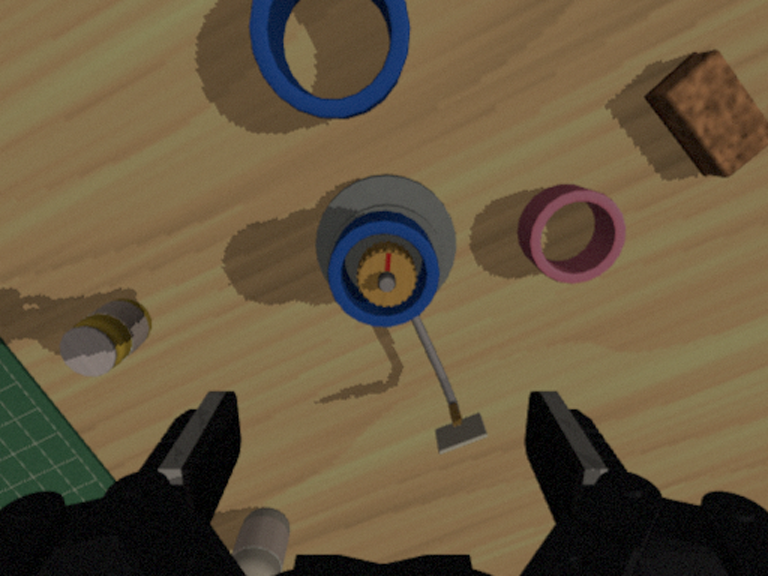

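The wrist view shows the tape's top ring centred at (384,268), the stud top at (387,281), the red line tip at (388,252) and the panel top at (462,430).

Run:
```python
from h import *
import pickle
d=pickle.load(open("w1.pkl","rb"))
f=lambda u,z:pix2z(d,np.array(u)/1.5,z)
hsv=cv2.cvtColor(d["color"],cv2.COLOR_RGB2HSV)
m=cv2.inRange(hsv,(105,120,40),(130,255,255)); m[:130]=0
c=max(cv2.findContours(m,cv2.RETR_EXTERNAL,cv2.CHAIN_APPROX_NONE)[0],key=len); print("ell",np.array(cv2.fitEllipse(c)[0])*1.5)
t=f((384,268),92); s=f((387,281),102); r=f((388,252),91.5); c=f((462,432),95)
print(t,s,r,c, np.linalg.norm(c-s))
a=np.arctan2(*(c-s)[1::-1]); b=np.arctan2(*(r-s)[1::-1]); print("idx",a,"red",b,"open",(b-a)%(2*np.pi))
delta([t[0],t[1],130])
```

```text
ell [382.90960693 268.75268555]
[510.80434341 212.00101678  92.        ] [515.8770156  211.43090504 102.        ] [503.26629528 218.19753853  91.5       ] [631.53450505 210.04977073  95.        ] 115.8773593048924
idx -0.01194102234952786 red 2.649112704757198 open 2.661053727106726
tool cm [ 0.1   0.06 10.1 ] clock 1.4 eef [511.6 210.9 231. ] rot [ 3.141e+00 -1.000e-03  2.695e+00] w 85.36150197682436 q7 0.713622590553148
```

>>> move_arm --targets "1 0 0 2 0 0 0; 1 0 0 3 0 0 0; 1 0 0 3 0 0 0; 1 0 0 2.6 0 0 0; 1 0 0 1 0 0 0"

```text
clock: 1.82
eef_pos: [508.9, 211.4, 112.0]
tool_rot: [-3.138, -0.005, 2.697]
force: [-0.2, 0.7, -0.1]
width: 85.6
gripper_force: 0.0
```

>>> move_arm --targets "1 0 0 1 0 0 0; 1 0 0 1 0 0 0; 1 0 0 1 0 0 0; 1 0 0 1 0 0 0; 1 0 0 0 0 0 0"

```text
clock: 2.23
eef_pos: [511.6, 209.7, 74.0]
tool_rot: [-3.14, -0.001, 2.694]
force: [0.1, -0.7, -0.5]
width: 85.5
gripper_force: 0.0
```

Run:
```python
from h import *
d=grab("wrist"); save(d,"w2.png",s=1.5)
delta([511,211,55]); print(read_state()["force"])
```

```text
tool cm [0.14 0.07 1.98] clock 2.28 eef [512.  209.8  74.8] rot [-3.141e+00 -1.000e-03  2.694e+00] w 85.14145657176836 q7 0.7235951744144682
[0.69048985 0.63339875 0.31615788]
```

View pics/w2.png

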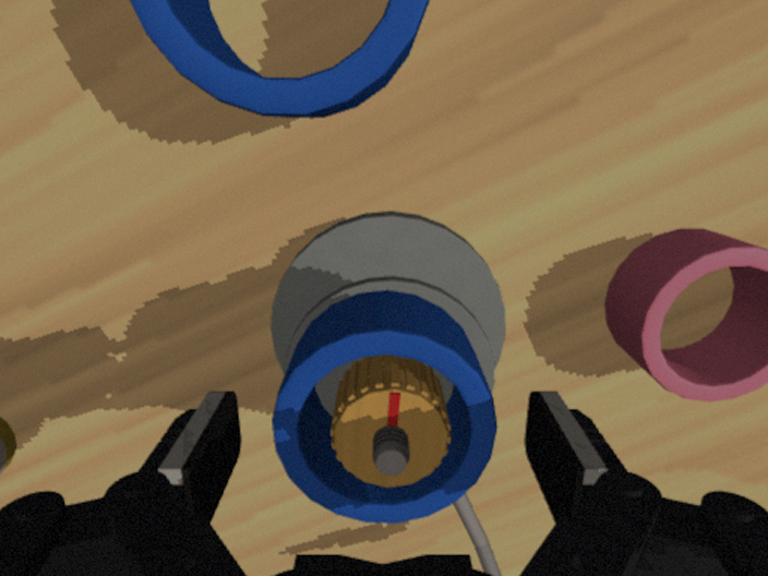

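The view shows the tape ring centred at (386,427), between the finger pads (238 and 528). I'll go down and grip.

>>> move_arm --targets "1 0.1 0 0.7 0 0 0; 1 0 0.1 0.7 0 0 0; 1 0 0 0.7 0 0 0; 1 0 0 0 0 0 0; 0.4 0 0 0 0 0 0"

```text
clock: 2.7
eef_pos: [511.5, 211.0, 53.8]
tool_rot: [-3.141, -0.001, 2.694]
force: [-0.5, 0.8, -0.0]
width: 75.4
gripper_force: 0.0
```

>>> move_arm --targets "-1 0 0 0 0 0 0; -1 0 0 0 0 0 0; -1 0 0 0 0 0 0; -1 0 0 0 0 0 0; -1 0 0 0 0 0 0"

```text
clock: 3.12
eef_pos: [512.2, 211.3, 54.7]
tool_rot: [3.141, 0.001, 2.694]
force: [-0.8, 0.2, 3.2]
width: 63.8
gripper_force: 65.9
```

>>> move_arm --targets "-1 0 0 -0.5 0 0 0; -1 0 0 -1 0 0 0; -1 0 0 -1.5 0 0 0; -1 0 0 -1.5 0 0 0; -1 0 0 -1.5 0 0 0"

```text
clock: 3.53
eef_pos: [511.7, 211.1, 115.5]
tool_rot: [-3.142, -0.0, 2.694]
force: [-0.2, -0.6, -0.6]
width: 63.5
gripper_force: 65.8
```

>>> move_arm --targets "-1 0 0 -1.5 0 0 0; -1 0 0 -1 0 0 0; -1 0 0 -0.5 0 0 0; -1 0 0 0 0 0 0; -1 0 0 0 0 0 0"

```text
clock: 3.95
eef_pos: [511.7, 211.1, 144.3]
tool_rot: [-3.141, -0.0, 2.694]
force: [-0.7, -0.0, -1.6]
width: 63.6
gripper_force: 65.8
```

Run:
```python
from h import *
d=grab("wrist"); save(d,"w3.png")
delta([543,-212,144])
```

```text
tool cm [-2.117e+01 -3.676e+01 -1.000e-02] clock 4.0 eef [511.4 211.  143.8] rot [-3.141e+00 -1.000e-03  2.694e+00] w 63.72760672973254 q7 0.7179031082959139
```

View pics/w3.png

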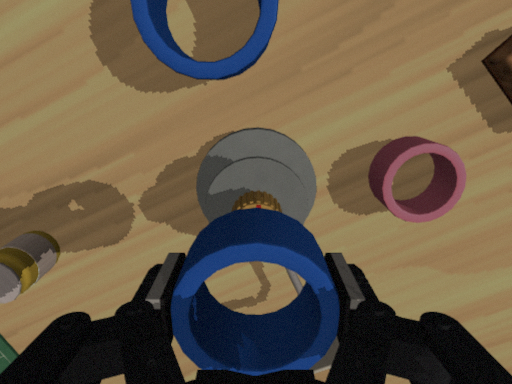

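The tape is held level and clear of the stud, with its ring at (255,290) between the pads. I'll carry it to the mat.

>>> move_arm --targets "-1 -0.5 -0.8 0 0 0 0; -1 -1.15 -2 0 0 0 0; -1 -1.15 -2 0 0 0 0; -1 -1.15 -2 0 0 0 0; -1 -1.15 -2 0 0 0 0"

```text
clock: 4.42
eef_pos: [519.1, 107.8, 143.5]
tool_rot: [-3.14, -0.001, 2.694]
force: [0.0, -0.5, -0.6]
width: 63.5
gripper_force: 65.9
```

>>> move_arm --targets "-1 -1.15 -2 0 0 0 0; -1 -1.15 -2 0 0 0 0; -1 -1.15 -2 0 0 0 0; -1 -1.15 -2 0 0 0 0; -1 -1.15 -2 0 0 0 0"

```text
clock: 4.83
eef_pos: [527.5, -7.3, 143.5]
tool_rot: [-3.14, -0.001, 2.693]
force: [0.0, 0.3, -1.4]
width: 63.6
gripper_force: 65.9
```

>>> move_arm --targets "-1 -1.15 -2 0 0 0 0; -1 -1.15 -2 0 0 0 0; -1 -1.15 -2 0 0 0 0; -1 -1.15 -2 0 0 0 0; -1 -1.15 -2 0 0 0 0"

```text
clock: 5.25
eef_pos: [535.8, -122.2, 143.4]
tool_rot: [-3.141, -0.002, 2.693]
force: [1.1, -0.0, -0.0]
width: 63.6
gripper_force: 65.9
```

>>> move_arm --targets "-1 -1.15 -2 0 0 0 0; -1 -1.15 -2 0 0 0 0; -1 -1.15 -2 0 0 0 0; -1 -0.8 -1.4 0 0 0 0; -1 -0.4 -0.6 0 0 0 0"

```text
clock: 5.67
eef_pos: [542.6, -216.7, 143.4]
tool_rot: [-3.139, -0.001, 2.689]
force: [-0.1, -0.3, -0.3]
width: 63.8
gripper_force: 65.9
```

>>> move_arm --targets "-1 0 0 1 0 0 0; -1 0 0 2 0 0 0; -1 0 0 2 0 0 0; -1 0 0 2 0 0 0; -1 0 0 2 0 0 0"

```text
clock: 6.08
eef_pos: [543.5, -210.3, 52.5]
tool_rot: [3.141, -0.002, 2.696]
force: [-1.1, 0.5, -0.7]
width: 63.6
gripper_force: 65.9
```

>>> move_arm --targets "-1 0 0 2 0 0 0; -1 0 0 1 0 0 0; -1 0 0 0.6 0 0 0; -1 0 0 0 0 0 0; -1 0 0 0 0 0 0"

```text
clock: 6.5
eef_pos: [544.3, -212.1, 18.5]
tool_rot: [3.141, 0.0, 2.694]
force: [0.7, -0.1, 0.1]
width: 63.2
gripper_force: 65.9
```

>>> move_arm --targets "-1 0 0 0.6 0 0 0; -1 0 0 0.4 0 0 0; -1 0 0 0.3 0 0 0; -1 0 0 0.2 0 0 0; -1 0 0 0 0 0 0"

```text
clock: 6.92
eef_pos: [543.8, -212.5, 3.0]
tool_rot: [-3.142, -0.001, 2.694]
force: [-0.1, 0.8, -0.7]
width: 63.1
gripper_force: 65.9
```

>>> move_arm --targets "-1 0 0 0.1 0 0 0; -1 0 0 0.1 0 0 0; -1 0 0 0 0 0 0"

```text
clock: 7.17
eef_pos: [544.2, -212.6, 1.7]
tool_rot: [3.142, 0.0, 2.694]
force: [-1.0, -0.7, 1.4]
width: 63.7
gripper_force: 65.9
```

>>> move_arm --targets "-1 0 0 0.05 0 0 0; -1 0 0 0.05 0 0 0; -1 0 0 0 0 0 0"

```text
clock: 7.42
eef_pos: [544.3, -212.6, 1.6]
tool_rot: [3.142, 0.001, 2.694]
force: [-2.7, 0.5, 10.3]
width: 63.6
gripper_force: 67.3
```

Contact with the mat (10 N). I'll release, go up, and check.

>>> move_arm --targets "0.7 0 0 0 0 0 0; 1 0 0 0 0 0 0; 1 0 0 0 0 0 0; 1 0 0 0 0 0 0; 1 0 0 0 0 0 0"

```text
clock: 7.83
eef_pos: [544.0, -212.5, 0.1]
tool_rot: [-3.142, -0.0, 2.694]
force: [-0.6, -1.2, -0.9]
width: 85.5
gripper_force: 0.0
```

>>> move_arm --targets "1 0 0 -0.5 0 0 0; 1 0 0 -1 0 0 0; 1 0 0 -2 0 0 0; 1 0 0 -2.5 0 0 0; 1 0 0 -2.5 0 0 0"

```text
clock: 8.25
eef_pos: [543.8, -212.4, 86.7]
tool_rot: [-3.142, -0.001, 2.694]
force: [0.3, -0.4, 0.4]
width: 85.1
gripper_force: 0.0
```

>>> move_arm --targets "1 0 0 -3 0 0 0; 1 0 0 -3 0 0 0; 1 0 0 -3 0 0 0; 1 0 0 -1 0 0 0; 1 0 0 0 0 0 0"

```text
clock: 8.67
eef_pos: [546.1, -213.3, 189.1]
tool_rot: [3.141, 0.007, 2.694]
force: [0.3, -0.2, -0.6]
width: 85.3
gripper_force: 0.0
```

Run:
```python
from h import *
d=grab("wrist"); save(d,"w4.png")
delta([512,210,185]); print(read_state()["qpos"].round(2))
```

```text
tool cm [21.26 36.69  0.13] clock 8.72 eef [ 544.7 -212.8  186.8] rot [3.141e+00 3.000e-03 2.694e+00] w 85.17774930555751 q7 1.4341584362240882
[ 0.34  0.58 -0.02  1.76  0.01  0.8   1.43]
```

View pics/w4.png

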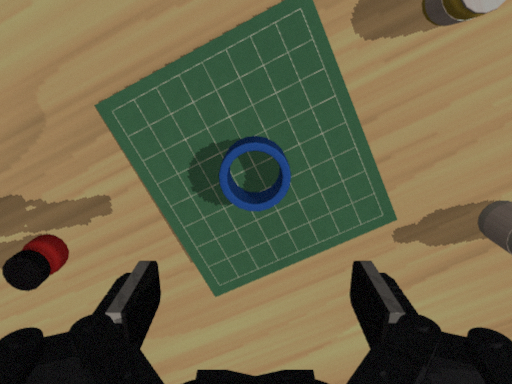

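The tape lies flat near the mat's centre, ring at (256,174). Back to the nut.

>>> move_arm --targets "1 0.9 1.5 0 0 0 0; 1 1.75 3.05 0 0 0 0; 1 1.75 3.05 0 0 0 0; 1 1.75 3.05 0 0 0 0; 1 1.75 3.05 0 0 0 0"

```text
clock: 9.13
eef_pos: [530.3, -53.4, 183.3]
tool_rot: [-3.14, -0.004, 2.693]
force: [0.3, 0.4, 0.1]
width: 85.5
gripper_force: 0.0
```

>>> move_arm --targets "1 1.75 3.05 0 0 0 0; 1 1.75 3.05 0 0 0 0; 1 1.75 3.05 0 0 0 0; 1 1.75 3.05 0 0 0 0; 1 1.75 3.05 0 0 0 0"

```text
clock: 9.55
eef_pos: [517.5, 121.8, 183.4]
tool_rot: [-3.139, -0.003, 2.694]
force: [0.3, -0.2, -0.9]
width: 85.5
gripper_force: 0.0
```

>>> move_arm --targets "1 1.75 3.05 0 0 0 0; 1 1.75 3.05 0 0 0 0; 1 0.7 1.2 0 0 0 0; 1 0.4 0.45 0 0 0 0; 1 0 0 0 0 0 0"

```text
clock: 9.97
eef_pos: [510.0, 211.0, 183.8]
tool_rot: [-3.139, -0.002, 2.696]
force: [-0.2, -0.2, 0.8]
width: 85.4
gripper_force: 0.0
```

>>> move_arm --targets "1 0 0 0 0 0 0; 1 0 0 2 0 0 0; 1 0 0 2.5 0 0 0; 1 0 0 1 0 0 0; 1 0 0 0 0 0 0"

```text
clock: 10.38
eef_pos: [510.0, 207.1, 127.9]
tool_rot: [-3.136, -0.003, 2.691]
force: [-0.3, 0.4, -0.3]
width: 85.3
gripper_force: 0.0
```

Run:
```python
from h import *
import pickle
d=grab("wrist"); save(d,"w5.png",s=1.5); pickle.dump(d,open("w5.pkl","wb"))
print(proj(d,[512,210,102])*1.5)
delta([512,210,62]); print(read_state()["qpos"].round(2))
```

```text
[389.95777532 358.95947802]
tool cm [-0.02  0.24  6.74] clock 10.43 eef [511.  208.  129.4] rot [-3.139e+00 -1.000e-03  2.691e+00] w 85.42704449340566 q7 0.6819971248950709
[-0.44  0.63  0.    1.89  0.    0.63  0.68]
```

View pics/w5.png

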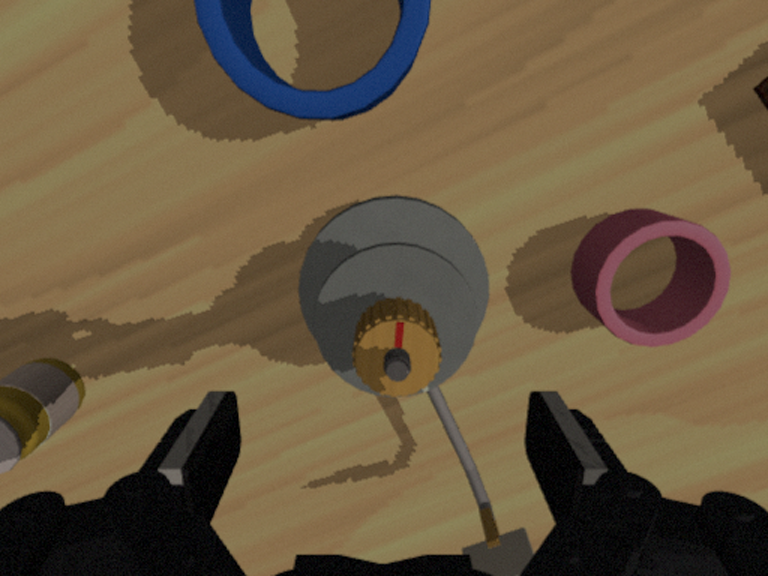

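The nut is exposed. The stud tip is at about (398,361), and the nut's top face is centred at about (397,357) with its red line pointing up to (400,323). Finger mid-line is at x=383.

Run:
```python
from h import *
import pickle
d=pickle.load(open("w5.pkl","rb"))
f=lambda u,z:pix2z(d,np.array(u)/1.5,z)
a=f((398,360),102); b=f((397.5,357),91.6); r=f((401,322),91.6); c=f((506,575),95)
print(a,b,r); m=(a+b)/2; print("red",np.arctan2(*(r-b)[1::-1]))
delta([m[0],m[1],62])
for p in ([511,208,60],): print(proj(d,p)*1.5)
```

```text
[513.68726547 212.52234709 102.        ] [517.16193171 210.93338707  91.6       ] [504.27157367 218.51260303  91.6       ]
red 2.6100615453585987
tool cm [-0.25  0.55  6.74] clock 10.43 eef [511.  208.  129.4] rot [-3.139e+00 -1.000e-03  2.691e+00] w 85.42704449340566 q7 0.6819971248950709
[384.2520471  317.62220985]
```

>>> move_arm --targets "1 -0.1 0.2 1 0 0 0; 1 -0.1 0.2 2 0 0 0; 1 0 0 2 0 0 0; 1 0 0 1.5 0 0 0; 1 0 0 0.6 0 0 0"

```text
clock: 10.85
eef_pos: [514.7, 212.6, 58.0]
tool_rot: [-3.141, -0.001, 2.693]
force: [-1.0, 0.6, -0.4]
width: 85.5
gripper_force: 0.0
```

>>> move_arm --targets "0.5 0 0 0 0 0 0; 0 0 0 0 0 0 0; 0 0 0 0 0 0 0; 0 0 0 0 0 0 0; 0 0 0 0 0 0 0"

```text
clock: 11.27
eef_pos: [515.6, 213.3, 60.2]
tool_rot: [3.14, 0.001, 2.694]
force: [-0.6, -0.6, 0.5]
width: 42.8
gripper_force: 0.0
```

Run:
```python
from h import *
d=grab("wrist"); save(d,"w6.png",s=1.5)
delta([513,211,58]); print(read_state()["force"])
```

```text
tool cm [ 0.12 -0.31  0.21] clock 11.32 eef [515.4 213.3  60.1] rot [3.140e+00 1.000e-03 2.694e+00] w 42.622549846327836 q7 0.6782100114570296
[-0.07059707 -0.38355984 -0.17189519]
```

View pics/w6.png

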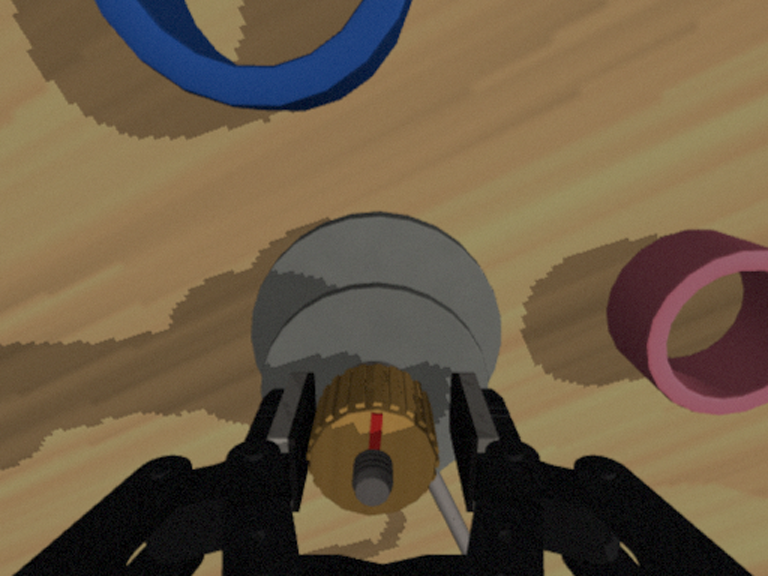

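The nut (centre x≈373) is about 3 mm left of the pad mid-line (383). I'll shift and close.

>>> move_arm --targets "0 0 -0.15 0.1 0 0 0; 0 0 -0.13 0 0 0 0; 0 0 0 0 0 0 0; -0.1 0 0 0 0 0 0; -1 0 0 0 0 0 0"

```text
clock: 11.73
eef_pos: [514.1, 211.1, 58.6]
tool_rot: [3.14, 0.0, 2.694]
force: [0.3, 0.8, 5.5]
width: 32.8
gripper_force: 59.0
```

>>> move_arm --targets "-1 0 0 0 0 0 0; -1 0 0 0 0 0 0; -1 0 0 0 0 0 0; -1 0 0 0 0 0 0; -1 0 0 0 0 0 0"

```text
clock: 12.15
eef_pos: [514.1, 211.1, 58.6]
tool_rot: [3.14, 0.0, 2.694]
force: [-0.2, 3.1, 4.5]
width: 32.6
gripper_force: 59.2
```

Run:
```python
from h import *
s=read_state(); print(s["force"].round(1),s["torque"].round(2),s["gripper_force"],s["width"],s["qpos"].round(3),s["tool_rot"])
```

```text
[-0.2  3.1  4.5] [ 0.39 -0.01  0.01] 59.197091460227966 32.585490958700355 [-0.438  0.744 -0.002  1.919  0.003  0.478  0.681] [3.14043084e+00 4.38992550e-04 2.69404275e+00]
```

>>> move_arm --targets "-1 0 0 0 0 0 3; -1 0 0 0.01 0 0 6; -1 0 0 0.01 0 0 7; -1 0 0 0.01 0 0 7; -1 0 0 0.01 0 0 7"

```text
clock: 12.57
eef_pos: [515.3, 212.4, 58.4]
tool_rot: [3.137, -0.0, 2.165]
force: [2.2, 5.3, 3.0]
width: 32.6
gripper_force: 59.1
```

>>> move_arm --targets "-1 0 0 0.01 0 0 7; -1 0 0 0.01 0 0 7; -1 0 0 0.01 0 0 7; -1 0 0 0 0 0 3; -1 0 0 0 0 0 0"

```text
clock: 12.98
eef_pos: [516.5, 212.9, 58.2]
tool_rot: [3.135, -0.002, 1.75]
force: [5.3, 5.7, 1.7]
width: 32.6
gripper_force: 59.3
```

Run:
```python
from h import *
s=read_state(); print(s["force"].round(1),s["torque"].round(2),s["gripper_force"],s["width"],s["qpos"].round(3),s["tool_rot"])
```

```text
[5.3 5.7 1.7] [ 1.1  -0.75 -0.02] 59.29967164993286 32.57123619626395 [-0.592  0.761  0.236  1.921 -0.348  0.493  0.067] [ 3.13543438e+00 -1.66723879e-03  1.74991367e+00]
```

>>> move_arm --targets "-1 0.1 0.2 0 0 0 3; -1 0 0 0.01 0 0 6; -1 0 0 0.01 0 0 7; -1 0 0 0.01 0 0 7; -1 0 0 0.01 0 0 7"

```text
clock: 13.4
eef_pos: [518.3, 212.8, 57.9]
tool_rot: [3.137, -0.003, 1.222]
force: [4.9, 2.3, 2.3]
width: 32.7
gripper_force: 59.5
```

>>> move_arm --targets "-1 0 0 0.01 0 0 7; -1 0 0 0.01 0 0 7; -1 0 0 0.01 0 0 7; -1 0 0 0.01 0 0 7; -1 0 0 0.01 0 0 7"

```text
clock: 13.82
eef_pos: [519.9, 211.6, 57.6]
tool_rot: [3.137, -0.007, 0.61]
force: [7.8, -0.4, -0.7]
width: 32.7
gripper_force: 59.4
```

>>> move_arm --targets "-1 0 0 0.01 0 0 7; -1 0 0 0.01 0 0 5; -1 0 0 0 0 0 4; -1 0 0 0 0 0 0; -1 0 0 0 0 0 0"

```text
clock: 14.23
eef_pos: [520.3, 210.8, 57.4]
tool_rot: [3.137, -0.008, 0.336]
force: [7.3, -0.6, 1.0]
width: 32.4
gripper_force: 59.6
```

Run:
```python
from h import *
s=read_state(); print(s["force"].round(1),s["torque"].round(2),s["gripper_force"],s["width"],s["qpos"].round(3),s["tool_rot"])
```

```text
[ 7.3 -0.6  1. ] [ 0.07 -1.57  0.  ] 59.625508189201355 32.35744744043995 [-0.813  0.844  0.609  1.921 -0.804  0.628 -0.919] [ 3.13689966 -0.00811422  0.33564071]
```

>>> move_arm --targets "-1 0.2 0.05 0 0 0 3; -1 0 0 0 0 0 3; -1 0 0 0 0 0 3; -1 0 0 0 0 0 3; -1 0 0 0 0 0 0"

```text
clock: 14.65
eef_pos: [520.5, 210.1, 57.1]
tool_rot: [3.138, -0.005, 0.124]
force: [4.3, -1.9, 2.9]
width: 32.5
gripper_force: 59.9
```

Run:
```python
from h import *
d=grab("wrist"); save(d,"w7.png",s=1.5)
s=read_state(); print(s["force"].round(1),s["torque"].round(2),s["qpos"].round(3),s["tool_rot"])
```

```text
[ 5.8 -1.9  3.2] [-0.35 -0.95 -0.06] [-0.841  0.864  0.664  1.919 -0.856  0.663 -1.08 ] [ 3.13834876 -0.00522118  0.12591672]
```

View pics/w7.png

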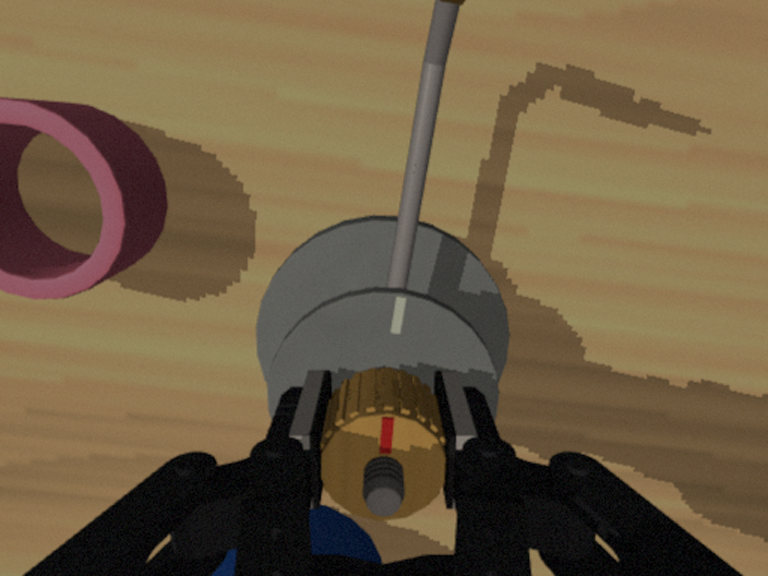

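The red line (387,435) points almost at the white index (398,316), so a few degrees remain. I'll turn on gently to the stop.

>>> move_arm --targets "-1 0.05 0 0 0 0 2; -1 0 0 0 0 0 2; -1 0 0 0 0 0 2; -1 0 0 0 0 0 0"

```text
clock: 15.03
eef_pos: [520.6, 209.8, 57.1]
tool_rot: [3.138, -0.005, 0.022]
force: [4.2, -2.7, 2.5]
width: 32.5
gripper_force: 59.9
```

Run:
```python
from h import *
s=read_state(); print(s["force"].round(1),s["torque"].round(2),s["tau"].round(2),s["tool_rot"])
```

```text
[ 4.2 -2.7  2.5] [-0.57 -0.82  0.42] [ -2.13 -50.54   8.49  -7.19  -0.63   1.61  -0.68] [ 3.13813801 -0.0046533   0.02195637]
```

>>> move_arm --targets "-1 0 0 0 0 0 2; -1 0 0 0 0 0 2; -1 0 0 0 0 0 2; -1 0 0 0 0 0 0"

```text
clock: 15.37
eef_pos: [520.6, 209.4, 57.1]
tool_rot: [3.138, -0.005, -0.082]
force: [4.8, -4.3, 2.8]
width: 32.5
gripper_force: 60.0
```

Run:
```python
from h import *
s=read_state(); print(s["force"].round(1),s["torque"].round(2),s["tau"].round(2),s["tool_rot"])
```

```text
[ 4.8 -4.3  2.8] [-0.74 -0.85  0.56] [ -2.43 -50.81   8.59  -7.26  -0.85   1.77  -0.8 ] [ 3.13777905 -0.00513411 -0.08221078]
```

The torque rose to 0.42 and then 0.56 N m at yaw ≈0.03, so the nut has bottomed. I'll hold briefly, then back off about 92°.

>>> move_arm --targets "-1 0 0 0 0 0 0; -1 0 0 0 0 0 0; -1 0 0 0 0 0 0"

```text
clock: 15.62
eef_pos: [520.6, 209.4, 57.1]
tool_rot: [3.138, -0.005, -0.081]
force: [3.9, -4.2, 2.4]
width: 32.5
gripper_force: 60.0
```

Run:
```python
from h import *
import pickle
d=grab("wrist"); pickle.dump(d,open("w8.pkl","wb"))
s=read_state(); print(s["torque"].round(2),s["tool_rot"])
hsv=cv2.cvtColor(d["color"],cv2.COLOR_RGB2HSV)
m=cv2.inRange(hsv,(0,180,70),(6,255,255))|cv2.inRange(hsv,(174,180,70),(180,255,255)); m[:,:200]=0;m[:,310:]=0;m[:230]=0
ys,xs=np.where(m>0); print(len(xs),xs.min(),xs.max(),ys.min(),ys.max())
P=np.array([pix2z(d,(x,y),90)[:2] for x,y in zip(xs,ys)]); c=P.mean(0); print("red centre",c)
w,v=np.linalg.eigh(np.cov(P.T)); a=v[:,1]; print("axis",np.arctan(a[1]/a[0]))
```

```text
[-0.83 -0.87  0.52] [ 3.13806221 -0.00509949 -0.0812287 ]
172 250 258 279 302
red centre [527.01043652 210.1492204 ]
axis -0.03777318639244895
```

>>> move_arm --targets "-1 0 -0.02 0 0 0 -3; -1 0 -0.04 -0.01 0 0 -6; -1 0 -0.04 -0.01 0 0 -7; -1 0 -0.04 -0.01 0 0 -7; -1 0 -0.04 -0.01 0 0 -7"

```text
clock: 16.08
eef_pos: [520.3, 211.2, 57.4]
tool_rot: [3.137, -0.003, 0.446]
force: [3.7, -3.5, 1.8]
width: 32.4
gripper_force: 59.9
```

>>> move_arm --targets "-1 0 -0.04 -0.01 0 0 -7; -1 0 -0.04 -0.01 0 0 -7; -1 0 -0.04 -0.01 0 0 -7; -1 0 -0.04 -0.01 0 0 -7; -1 0 -0.04 -0.01 0 0 -7"

```text
clock: 16.5
eef_pos: [518.9, 212.7, 57.8]
tool_rot: [3.137, 0.0, 1.057]
force: [3.4, -4.0, 2.0]
width: 32.9
gripper_force: 59.9
```

>>> move_arm --targets "-1 0 -0.04 -0.01 0 0 -7; -1 0 -0.04 0 0 0 -7; -1 0 -0.04 0 0 0 -7; -1 0 -0.02 0 0 0 -6; -1 0 0 0 0 0 0"

```text
clock: 16.92
eef_pos: [517.3, 213.2, 58.0]
tool_rot: [3.138, 0.002, 1.525]
force: [3.7, -5.2, 3.4]
width: 32.6
gripper_force: 60.0
```

Run:
```python
from h import *
d=grab("wrist"); t=grab("top")
s=read_state(); print(s["force"].round(1),s["torque"].round(2),s["eef_pos"],s["tool_rot"],s["gripper_force"],s["qpos"].round(2))
hsv=cv2.cvtColor(d["color"],cv2.COLOR_RGB2HSV)
m=cv2.inRange(hsv,(0,180,70),(6,255,255))|cv2.inRange(hsv,(174,180,70),(180,255,255)); m[:,:200]=0;m[:,310:]=0;m[:230]=0
ys,xs=np.where(m>0); print(len(xs),xs.min(),xs.max(),ys.min(),ys.max())
P=np.array([pix2z(d,(x,y),91)[:2] for x,y in zip(xs,ys)]); c=P.mean(0); print("red centre",c)
w,v=np.linalg.eigh(np.cov(P.T)); a=v[:,1]; print("axis",np.arctan2(abs(a[1]),a[0]*np.sign(a[1])))
h=cv2.cvtColor(t["color"],cv2.COLOR_RGB2HSV); m=cv2.inRange(h,(105,120,50),(130,255,255)); m[:,:295]=0; m[:,365:]=0
ys,xs=np.where(m>0); print("tape",pix2z(t,((xs.min()+xs.max())/2,(ys.min()+ys.max())/2),39))
```

```text
[ 3.6 -4.4  4.3] [-0.97 -0.72  0.06] [517.31486332 213.18866558  57.907315  ] [3.13835119e+00 2.05613920e-03 1.52036649e+00] 60.00489413738251 [-0.64  0.77  0.31  1.92 -0.43  0.52 -0.08]
179 251 258 279 303
red centre [517.36062611 220.08400988]
axis 1.549829800994403
tape [ 544.26552772 -212.62598913   39.        ]
```

```bash
python3 -c "
from cell import order
print(order.finish_job())"
```

```text
the job is handed in; nothing more can be done
None
```

I handed the job in with the tape roll flat near the mat's centre and the nut bottomed, backed off 1.59 rad by the wrist image (target 1.57) and still gripped at 60 N, after about 17 s of the 72 s; the hand-in returned no verdict.

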